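# Stopper the jar with the spring tongs

### The arm

A 7-joint arm with a two-finger parallel gripper is mounted at the origin on the work surface. World frame = base frame: x ahead of the robot, y to its left, z up, the work surface at z = 0. Lengths are in mm, angles in rad, forces in N, time in s.
With the tool pointing down it reaches from about 350 to 900 mm from the base axis. Payload 7.2 kg.
Tool frame: the origin (TCP) lies midway between the tips of the shut fingers; the grasp point (between the pads) lies 19 mm behind it; z points along the fingers, y is the line along which they close (so a half turn about z gives the same grasp; the last joint's range is limited). The gripper opens to 85 mm and grips with 20 to 120 N. Pads are 22 mm wide; open, the fingers measure 114 mm over their backs; the gripper's body (76 mm by 85 mm) begins 54 mm behind the grasp point. The pads swing forward as they close: fully open they stand 13 mm farther back than shut.
Start: joints at [1.176, 0.411, -0.013, 1.596, 0.006, 1.134, -0.082], TCP at [200.622, -591.929, 231.297] pointing down, gripper open.
Joint ranges: [-2.95, 2.95], [-0.29, 1.99], [-1.47, 1.44], [0.14, 2.54], [-1.03, 4.17], [0.13, 1.85], [-2.86, 2.86]. Speed limits (rad/s): [2.39, 2.39, 3.01, 3.01, 3.14, 3.14, 3.14].

### API

Orientations are given as a unit quaternion [x, y, z, w].
In Python, from bench import bot gives the robot as it stands. The module is installed in compiled form; this text tells all that it offers.
- The arm moves only by the shell command python3 -m creep 'ROWS' [FORCE]. ROWS is text: rows parted by semicolons, each of 7 numbers parted by spaces: the closure in counts, from 0 (fully open) to 255 (shut), then the shift along the tool's x, y, z in mm, then the turn, a rotation vector about the tool's x, y, z in degrees. In form: claw tx ty tz ax ay az; .... A call has 1 to 12 rows; each row shifts and turns the commanded pose from where the row before left it, along the tool's axes as they then stand; what a row does not reach is not made up. A row lasts 1/12 s, in which the tool goes at most 41.7 mm and 7.16 degrees, less where a joint would pass 70% of its speed; a pose out of reach is approached as far as the arm can. A call with a gripper value outside its range is refused whole. The fingers move at their own pace and stop on an object; FORCE is the grip in N (left out, the last holds). Time passes only in rows, so rows that do not move let the fingers close. It gives the time, the measured TCP pose, the force, the opening and the grip force at its end, in the units of the state.
- bot.get_obs(): the state, without advancing time (a new reading comes with each control period).
- bot.camera(name): name is "scene" or "top" or "wrist"; returns (picture, depth): 384x512x3 uint8, red, green, blue; 384x512 float32, mm along the optical axis (not along the pixel's ray), 0 where there is no reading.
- bot.calibration(name): a dict with "mtx" (3x3 intrinsics, pixels), "T" (4x4, takes a point from camera to world coordinates). Camera axes: x right, y up, looking along -z (the intrinsics and any distortion apply to the point x, -y, -z); pixel columns grow to the right and rows downward; lengths in mm; the calibration is good to about 2 mm. A picture is of the moment at which its call begins: read the wrist's pose just before it. calibration takes no time and is no camera call; for the wrist camera it gives the pose at the moment of the call.
- bot.close_job(): hands the job in; it is judged then, once.
The state is a dict: "time_s": time; "joint_pos": joint angles; "qd": joint speeds; "tau": joint torques, N m; "eef_pos": TCP position; "tcp_rot": TCP orientation; "force": force on the tool from outside, world axes, zero at the start; "wrist_torque": the same for the moment, N m; "opening": finger opening in mm; "grasp_force": force on a finger pad.
Only numpy, scipy, OpenCV 4.12 (cv2) and the standard library are available. Lean on these libraries where they do the work, as an engineer would, in place of code of your own. Each camera call takes 0.05 s, during which the arm holds its last target. There are 200 camera calls.

### The job

The stoppers have been scalded clean, so do not touch them with the gripper: take the small spring tongs out of their wooden stand, squeeze them on the knob of the smaller stopper in the drying block and lift it out. Put it in the neck of the jar and push it down with the tongs past the tight seal until it comes up firmly against the rubber stop inside (about 12 N of push in all; more than 18 N would damage the jar), then let go and stand the tongs back upright in their stand. Leave the other stopper, the mug, the bowl and the napkin ring where they are.

Things in the scene. Friction and masses are not known exactly. Their poses are not given: they have to be found in the camera images.
- tongs_grip (a point): Small steel spring tongs standing upright and open, tips down, in the stand; 117 mm tall. This point lies midway between the arms where they are squeezed: 80 mm above the tips, 37 mm below the top. z points up; the arms lie side by side along y and are squeezed along y. Here they measure 29 mm over the outsides when open, 22 mm (arms parallel) when closed on the small knob.
- tongs: The same tongs, 65 g; origin midway between the tips at their lower ends, same axes. Arms: flat strips 16 mm wide, 3 mm thick, hinged 110 mm above the tips. Gap at the tips 40 mm open; about 31 mm with the arms squeezed to 27 mm, which is enough to carry them. The spring takes 2 N to start, 5 N closed on the small knob; about a quarter of any further squeeze (20 to 30 N is good) reaches the tips.
- stand: Fixed dark wooden tong stand, an open box 52 (x) x 88 (y) x 45 mm high with 8 mm walls and floor: the well is 36 x 72 mm, its floor 8 mm above the table. Origin at the centre of the underside. The tongs stand on the well floor with their y about along the stand's y.
- stopper_mid (a point): The smaller stopper, upright, 50 mm tall, 20 to 45 g; this point is half-way up on its axis, z up. From the bottom: rubber plug 20 mm diameter, 30 mm long, its last 4 mm tapered to 14 mm; white flange 36 mm diameter, 4 mm thick, its top 9 mm above this point; round white knob 16 mm diameter, 16 mm tall. The tong tips go either side of the knob and may rest on the flange.
- stopper: The same smaller stopper; origin on the axis at the bottom of the plug.
- big_stopper: The larger stopper, to be left alone; origin at the bottom of its plug.
- big_stopper_mid (a point): The larger stopper, to be left alone: same shape and height, flange 44 mm, knob 23 mm, plug 24 mm diameter (too big for the jar). This point is half-way up on its axis.
- block: Fixed wooden drying block 64 (x) x 170 (y) x 36 mm high, origin at the centre of the underside. Two through holes 27 mm diameter at y = -50 and +50 mm; a stopper hangs by its flange on the top face of each, loosely. Which stopper is in which hole varies.
- jar_rim (a point): Fixed squat white jar, body 88 mm diameter, 72 mm high; this point is the centre of the mouth at the rim, z up. The neck's bore is 22 mm diameter with a slightly flared mouth, its outside 32 to 37 mm diameter. A tight rubber seal starts 8 mm below the rim and slides down ahead of the plug, dragging with about 3 N.
- jar: The same jar; origin at the centre of its underside. Below the seal is a springy rubber stop, met when the plug's bottom is 12 to 27 mm below the rim: the depth differs from jar to jar and cannot be seen, only felt. It gives from 4 N on, stiffening by 6 N per mm. Pressed home, the flange still stands 1 to 18 mm above the rim.
- cup: White mug, 76 mm across, 75 mm high, a bystander; origin at the centre of its underside.
- bowl: White bowl, 100 mm across, 40 mm high, a bystander; origin at the centre of its underside.
- napkin_ring: Dark wooden napkin ring, 48 mm across, 30 mm high, a bystander; origin at the centre of its underside.

How it is judged (in metres and radians):
On the way, in this order (a step that is already met when the one before it is completed fails the run):
1. the smaller stopper is lifted out of the block in the tongs (height (world z) of stopper above 0.04 m and contact force between tongs and stopper above 0.5 N and contact force between the fingers and tongs above 0.5 N and horizontal distance between stopper_mid and jar_rim above 0.06 m), for 0.2 s.
2. the stopper is pressed home in the jar: upright in the neck, bearing on the rubber stop with at least 5 N for a fifth of a second (horizontal distance between stopper and jar_rim below 0.004 m and angle between stopper_mid's own z axis and vertical below 0.2 rad and contact force between stopper and pin_c0 above 5 N), for 0.2 s.
At the end, for the whole second after the job is handed in: The smaller stopper stands upright (within 0.2 rad) in the jar's neck, the plug's bottom within 4 mm of its axis and at least 10.5 mm below the rim, having been pressed against the rubber stop; the tongs stand tips down on the floor of their stand, within 0.25 rad of upright, let go and at rest (horizontal distance between stopper and jar_rim below 0.004 m and angle between stopper_mid's own z axis and vertical below 0.2 rad and z of stopper in the frame of jar_rim below -0.0105 m and linear speed of each of stopper, tongs below 0.02 m/s and contact force between tongs and stopper below 0.05 N and contact force between the fingers and tongs below 0.05 N and z of tongs_grip in the frame of stand between 0.078 and 0.096 m and x of tongs in the frame of stand between -0.016 and 0.016 m and y of tongs in the frame of stand between -0.03 and 0.03 m and angle between tongs_grip's own z axis and vertical below 0.25 rad); the robot touches nothing.
It fails at once if the stopper is rammed: more than 15 N on the rubber stop (about 18 N of push in all) (contact force between stopper and pin_c0 above 15 N).
It fails at once if the gripper or arm touches a stopper (contact force between any of the fingers, the arm and stopper above 0.3 N or contact force between the fingers and big_stopper above 0.3 N).
It fails at once if the large stopper, mug, bowl or napkin ring is disturbed (distance of any of big_stopper_mid, cup, bowl, napkin_ring from where it was at the start of the episode above 0.02 m).
It also fails if it takes over 67 s, if anything falls off the work surface, if the arm or the gripper's body presses on something with over 40 N, if the wrist force passes 120 N, or if a joint passes its speed limit or range.

## Working session

There is one attempt and no reset: what is moved stays moved. The work goes in short steps, Python scripts to look and compute and a shell command to move; the robot and the scene stay as the last step left them, time stands still between calls to the robot, and variables do not carry over. Pictures are saved under pics/ and viewed, at most 10 in all, crops included, and the job is handed in when it is done.

```bash
mkdir -p pics
cat > h.py <<'E'
import numpy as np, cv2
from bench import bot
def snap(n,f):
    c=bot.calibration(n); p,d=bot.camera(n)
    cv2.imwrite(f'pics/{f}.png',p[:,:,::-1]); np.savez(f'pics/{f}.npz',p=p,d=d,K=c['mtx'],T=c['T']); return p,d,c
def world(f):
    z=np.load(f'pics/{f}.npz'); d=z['d']; K=z['K']; T=z['T']
    v,u=np.mgrid[:d.shape[0],:d.shape[1]]
    P=np.stack([(u-K[0,2])/K[0,0]*d,-(v-K[1,2])/K[1,1]*d,-d],-1)
    W=P@T[:3,:3].T+T[:3,3]; W[d<=0]=np.nan
    return W
E
python3 - <<'E'
from h import *
for n in ['top','scene']: 
    p,d,c=snap(n,n+'0'); print(n,c)
o=bot.get_obs(); print(o)
E
```

```text
top {'mtx': array([[473.24012061,   0.        , 260.50119548],
       [  0.        , 473.24012061, 191.06411868],
       [  0.        ,   0.        ,   1.        ]]), 'T': array([[ 1.89771582e-02,  9.97512893e-01, -6.78814829e-02,
         5.20387163e+02],
       [-9.99674812e-01,  1.77739522e-02, -1.82854079e-02,
        -2.20924862e+01],
       [-1.70334079e-02,  6.82064137e-02,  9.97525813e-01,
         1.06723192e+03],
       [ 0.00000000e+00,  0.00000000e+00,  0.00000000e+00,
         1.00000000e+00]])}
scene {'mtx': array([[431.90248537,   0.        , 256.54977253],
       [  0.        , 431.90248537, 190.92113962],
       [  0.        ,   0.        ,   1.        ]]), 'T': array([[-4.83654872e-01, -5.57562937e-01,  6.74686250e-01,
         1.35169241e+03],
       [ 8.75018092e-01, -3.26093171e-01,  3.57780075e-01,
         3.75896393e+02],
       [ 2.05256696e-02,  7.63404752e-01,  6.45594209e-01,
         8.15214234e+02],
       [ 0.00000000e+00,  0.00000000e+00,  0.00000000e+00,
         1.00000000e+00]])}
{'time_s': 0.1, 'joint_pos': array([ 1.17581368,  0.41183943, -0.01269058,  1.59696885,  0.00557246,
        1.13427727, -0.08223468]), 'qd': array([ 0.00217408, -0.00400138,  0.00177369, -0.0039754 , -0.00053832,
       -0.00046724,  0.00198532]), 'tau': array([ 3.50626644e-03, -6.01827908e+01,  6.84689395e-01, -3.00086725e+01,
        1.40189871e-02,  6.49902606e-03,  5.63137078e-06]), 'eef_pos': array([ 200.44136521, -591.5176034 ,  230.52161875]), 'tcp_rot': array([ 9.86684440e-01,  1.62644655e-01, -1.60973833e-04, -7.10846510e-04]), 'force': array([-0.53193625, -0.44208584,  0.11816612]), 'wrist_torque': array([ 0.02324403,  0.01080316, -0.0211948 ]), 'grasp_force': 0.0, 'opening': 85.34026869891946}
```

View pics/top0.png

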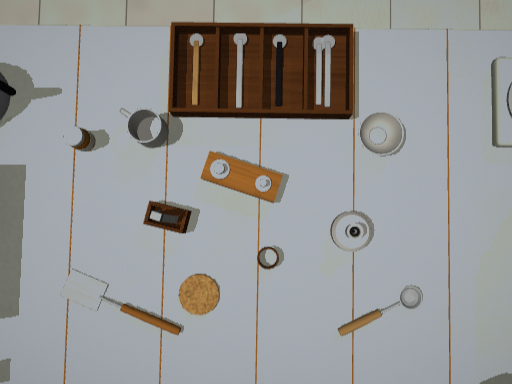

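View pics/scene0.png

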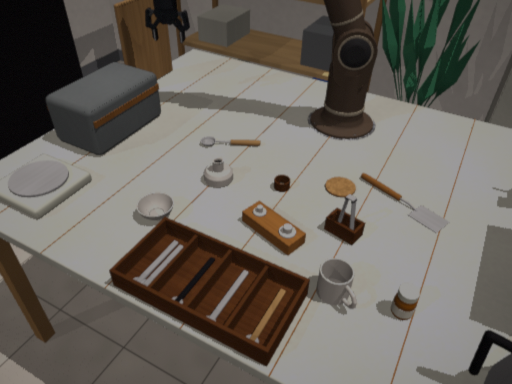

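The top view shows the stand with the tongs at about (167,217), the block at (242,177) with the larger stopper at (219,169) and the smaller at (263,183), the jar at (352,231), the ring at (269,258), the mug at (148,128) and the bowl at (382,133). Next I measure these from depth.

Run:
```python
from h import *
np.set_printoptions(precision=1,suppress=True)
W=world('top0'); p=np.load('pics/top0.npz')['p']
def reg(name,u0,u1,v0,v1,z0,z1):
    w=W[v0:v1,u0:u1].reshape(-1,3); m=(w[:,2]>z0)&(w[:,2]<z1); q=w[m]
    if len(q)<5: print(name,'few',len(q)); return
    r=cv2.minAreaRect(q[:,:2].astype(np.float32))
    c,rad=cv2.minEnclosingCircle(q[:,:2].astype(np.float32))
    print(name,len(q),'mean',q.mean(0),'med z',np.median(q[:,2]),'rect',np.array(r[0]),np.array(r[1]),r[2],'circ',np.array(c),rad)
reg('table',200,250,320,370,-20,20)
reg('block',195,290,145,208,28,41)
reg('stand',138,198,195,240,35,50)
reg('tongs',138,198,195,240,90,140)
reg('tongs mid',138,198,195,240,60,90)
reg('bigknob',205,235,155,185,48,70)
reg('smallknob',250,278,170,197,48,70)
reg('bigflange',205,235,155,185,38.5,44)
reg('smallflange',250,278,170,197,38.5,44)
reg('jarbody',325,378,205,256,25,45)
reg('jarneck',335,370,212,250,62,80)
reg('ring',254,284,243,274,22,40)
reg('cup',115,175,100,152,60,90)
reg('bowl',358,408,108,158,30,50)
im=cv2.resize(p[140:245,135:385],None,fx=3.2,fy=3.2,interpolation=cv2.INTER_CUBIC)
cv2.imwrite('pics/crop1.png',im[:,:,::-1])
W=world('scene0')
reg('S tongs',330,365,190,240,60,140)
reg('S tongstop',330,365,190,240,100,140)
reg('S stand',320,370,205,245,40,50)
reg('S smallknob',250,270,198,220,48,70)
reg('S bigknob',275,300,220,240,48,70)
reg('S neck',200,240,150,190,62,80)
```

```text
table 2489 mean [250.7  70.9  -1.4] med z -1.4116904049651566 rect [250.7  71. ] [108.7 109.9] 1.6312655210494995 circ [250.6  70.9] 76.57838439941406
block 2030 mean [621.1  37.9  35.8] med z 35.66138388164052 rect [622.2  40. ] [169.7  64.2] 72.62287139892578 circ [621.6  40. ] 89.69236755371094
stand 475 mean [529.4 201.1  43.7] med z 43.877088476964786 rect [529.5 201.9] [88.8 52.2] 77.14905548095703 circ [530.2 201.6] 50.54685974121094
tongs 132 mean [530.1 201.4 117.8] med z 122.14433020114029 rect [530.6 203.9] [28.1 15.8] 72.94339752197266 circ [530.  204.4] 15.228703498840332
tongs mid 39 mean [527.6 191.9  74.2] med z 73.72221011095326 rect [534.9 199.1] [34.6 13.9] 46.999820709228516 circ [530.8 202.9] 17.294532775878906
bigknob 86 mean [636.4  87.4  55.5] med z 55.714546308088245 rect [636.2  87. ] [19.9 21.3] 0.6579752564430237 circ [636.9  87.6] 11.257969856262207
smallknob 41 mean [606.7  -8.1  55.2] med z 55.08867308985464 rect [606.6  -8.5] [13.  13.1] 2.732321262359619 circ [606.6  -8. ] 7.392838001251221
bigflange 185 mean [637.4  85.8  40.4] med z 40.1284369457876
[... 1187 characters left out ...]
.58273896435583 rect [533.  203.8] [26. 18.] 77.45999145507812 circ [532.7 203.8] 14.111408233642578
S stand 283 mean [533.9 202.5  44.1] med z 44.17286642178749 rect [529.8 200.3] [90.6 55.8] 77.55583953857422 circ [531.2 200.4] 50.01961135864258
S smallknob 32 mean [609.2  -8.1  54.3] med z 55.37891105543156 rect [607.6  -8.8] [16.8 13.1] 29.371662139892578 circ [607.6  -8.8] 8.502484321594238
S bigknob 62 mean [639.6  87.2  54.7] med z 55.081142018298465 rect [638.   87.2] [20.7 22.6] 75.94534301757812 circ [637.1  87.5] 12.332345008850098
S neck 84 mean [ 506.2 -204.7   68.1] med z 68.54164938920667 rect [ 506.6 -207. ] [36.3 35.2] 82.93251037597656 circ [ 508.4 -207.7] 20.64379119873047
```

View pics/crop1.png

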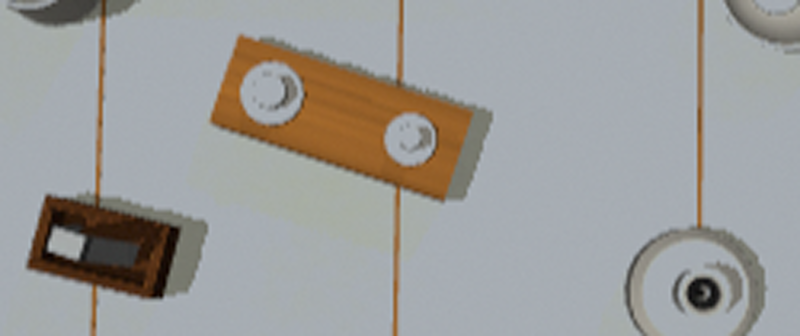

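The measured sizes agree with the given ones. The stand is 88.8x52, its yaw is about -13°, and the tongs' top is near (531,204). The small stopper is at (607,-8.3), about 100 mm from the big one, and the jar is at (506.5,-203). I'll turn the tool and travel to a point above the tongs.

```bash
cat >> h.py <<'E'
from scipy.spatial.transform import Rotation as Ro
def to(x,y,z=None,ydir=None):
    o=bot.get_obs(); R=Ro.from_quat(o['tcp_rot']).as_matrix(); p=o['eef_pos']
    t=np.array([x,y,p[2] if z is None else z])
    print('t',round(o['time_s'],2),'tcp',p.round(1),'ydir',np.degrees(np.arctan2(R[1,1],R[0,1])).round(2),'tilt',R[:2,2].round(4),'delta tool',(R.T@(t-p)).round(1))
E
python3 -m creep '0 0 0 0 0 0 6.5;0 0 0 0 0 0 6.5;0 0 0 0 0 0 6.5;0 0 0 0 0 0 6.5;0 0 0 0 0 0 6.5;0 2 -15 0 0 0 0;0 5 -35 0 0 0 0;0 5 -35 0 0 0 0;0 5 -35 0 0 0 0;0 5 -35 0 0 0 0;0 5 -35 0 0 0 0;0 5 -35 0 0 0 0'
python3 -m creep '0 5 -35 0 0 0 0;0 5 -35 0 0 0 0;0 5 -35 0 0 0 0;0 5 -35 0 0 0 0;0 5 -35 0 0 0 0;0 5 -35 0 0 0 0;0 5 -35 0 0 0 0;0 5 -35 0 0 0 0;0 5 -35 0 0 0 0;0 5 -35 0 0 0 0;0 5 -35 0 0 0 0;0 5 -35 0 0 0 0'
python3 -c "
from h import *
to(530.6,203.9,180)"
```

```text
time_s: 1.1
eef_pos: [285.4, -379.2, 231.0]
tcp_rot: [0.993, -0.12, -0.0, -0.0]
force: [1.3, 0.2, 0.2]
opening: 85.6
grasp_force: 0.0
time_s: 2.1
eef_pos: [443.7, 14.2, 231.2]
tcp_rot: [0.993, -0.12, -0.0, 0.0]
force: [0.9, -0.1, -0.3]
opening: 85.4
grasp_force: 0.0
t 2.1 tcp [443.7  14.2 231.2] ydir -103.79 tilt [-0.     -0.0002] delta tool [  39.2 -204.9   51.2]
```

```bash
python3 -m creep '0 6 -34 0 0 0 0;0 6 -34 0 0 0 0;0 6 -34 0 0 0 0;0 6 -34 0 0 0 0;0 6 -34 0 0 0 0;0 6 -25 0 0 0 0;0 3 -10 0 0 0 0;0 0 0 0 0 0 0;0 0 0 0 0 0 0'
python3 - <<'E'
from h import *
to(530.6,203.9,180)
p,d,c=snap('wrist','w1'); print(c['T'].round(2))
W=world('w1'); m=(W[:,:,2]>75)&(W[:,:,2]<140); q=W[m]; print(len(q))
for a,b in[(50,70),(70,85),(85,100),(100,115),(115,130)]:
    k=q if 0 else W[(W[:,:,2]>a)&(W[:,:,2]<b)&(np.hypot(W[:,:,0]-530,W[:,:,1]-204)<60)]
    if len(k)>5: r=cv2.minAreaRect(k[:,:2].astype(np.float32)); print(a,b,len(k),k.mean(0).round(1),np.round(r[0],1),np.round(r[1],1),r[2])
E
```

```text
time_s: 2.85
eef_pos: [529.8, 201.8, 230.6]
tcp_rot: [0.993, -0.12, -0.001, 0.001]
force: [-0.6, -0.5, -0.2]
opening: 85.4
grasp_force: 0.0
t 2.85 tcp [529.8 201.8 230.6] ydir -103.75 tilt [-0.0015 -0.0009] delta tool [ 0.3 -2.3 50.6]
[[-2.4000e-01  9.2000e-01  3.0000e-01  6.0810e+02]
 [-9.7000e-01 -2.3000e-01 -7.0000e-02  1.8251e+02]
 [ 0.0000e+00 -3.1000e-01  9.5000e-01  3.7343e+02]
 [ 0.0000e+00  0.0000e+00  0.0000e+00  1.0000e+00]]
1929
50 70 48 [535.4 203.   58.6] [532.2 203.1] [36.7 16.1] 72.25843048095703
70 85 46 [535.4 203.7  77.8] [532.2 203.1] [32.2 16.1] 72.38257598876953
85 100 30 [539.5 203.7  92.8] [537.7 201.3] [28.5  6. ] 76.09947204589844
100 115 30 [539.1 200.3 107.6] [539.  200.7] [25.3  2.8] 70.32426452636719
115 130 464 [532.9 203.1 123.8] [532.1 203.3] [26.  16.2] 73.37300109863281
```

View pics/w1.png

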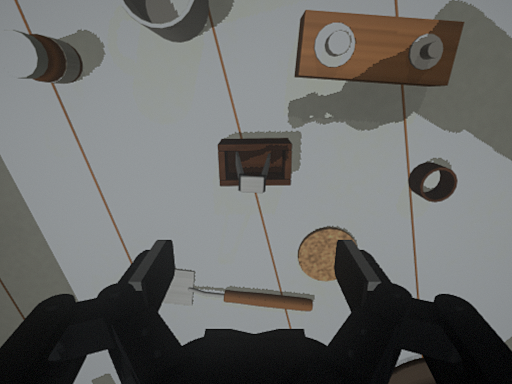

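The wrist view shows the tongs upright in the stand: the top plate is at about (252,184) and the arms open at (235–270,160). Their yaw is 73°. I'll turn by 3°, centre the tool and go down to grip height.

```bash
python3 -m creep '0 1.7 -2.1 10 0 0 3;0 0 0 30 0 0 0;0 0 0 35 0 0 0;0 0 0 35 0 0 0;0 0 0 30 0 0 0;0 0 0 15 0 0 0;0 0 0 7.5 0 0 0;60 0 0 0 0 0 0;100 0 0 0 0 0 0;130 0 0 0 0 0 0;140 0 0 0 0 0 0;140 0 0 0 0 0 0' 25
python3 -c "
from h import *
to(532,203.3,68)
p,d,c=snap('wrist','w2')"
```

```text
time_s: 3.9
eef_pos: [533.2, 204.2, 70.1]
tcp_rot: [0.989, -0.146, 0.001, -0.0]
force: [-0.2, 0.4, 0.9]
opening: 38.5
grasp_force: 0.0
t 3.9 tcp [533.2 204.2  70.1] ydir -106.79 tilt [0.0021 0.0006] delta tool [-0.8  1.2  2.1]
```

View pics/w2.png

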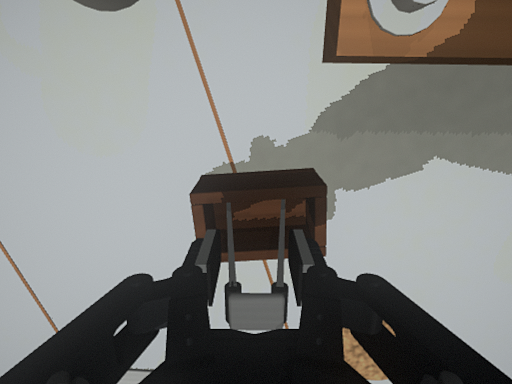

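The tongs stand centred between the pads: the top plate is at (257,310) and the pads at x≈205 and 300. I'll close to about 26.5 mm.

```bash
python3 -m creep '155 -0.5 0.5 2 0 0 0;165 0 0 0 0 0 0;172 0 0 0 0 0 0;176 0 0 0 0 0 0;176 0 0 0 0 0 0;176 0 0 0 0 0 0'
python3 -m creep '176 0 0 -10 0 0 0;176 0 0 -20 0 0 0;176 0 0 -30 0 0 0;176 0 0 -35 0 0 0;176 0 0 -10 0 0 0;176 0 0 0 0 0 0'
python3 - <<'E'
from h import *
to(607,-8.3)
p,d,c=snap('wrist','w3'); W=world('w3')
for a,b in[(50,75),(75,90),(90,115),(115,140)]: pass
o=bot.get_obs(); t=o['eef_pos']
z=W[:,:,2]-t[2]; near=np.hypot(W[:,:,0]-t[0],W[:,:,1]-t[1])<40
for a,b in[(-70,-50),(-50,-30),(-30,-10),(-10,40),(40,62)]:
    k=W[near&(z>a)&(z<b)]; 
    if len(k)>5: r=cv2.minAreaRect(k[:,:2].astype(np.float32)); print(a,b,len(k),k.mean(0).round(1),k.max(0).round(1),np.round(r[0],1),np.round(r[1],1),r[2])
E
```

```text
time_s: 4.45
eef_pos: [532.6, 204.3, 67.7]
tcp_rot: [0.989, -0.146, 0.001, -0.001]
force: [1.1, -0.1, 7.0]
opening: 26.8
grasp_force: 6.5
time_s: 4.95
eef_pos: [533.4, 204.6, 175.5]
tcp_rot: [0.989, -0.146, 0.003, -0.001]
force: [0.5, 0.5, -1.2]
opening: 26.7
grasp_force: 2.3
t 4.95 tcp [533.4 204.6 175.5] ydir -106.78 tilt [0.0056 0.0019] delta tool [132.  182.6   0. ]
-70 -50 27 [540.5 200.6 119.5] [545.7 217.1 123.1] [540.7 202.2] [31.4  1.2] 72.33887481689453
-50 -30 111 [539.3 200.4 133.6] [545.8 216.7 142.9] [540.8 201.8] [29.6 10.4] 54.1790771484375
-30 -10 164 [538.3 203.4 153.6] [545.3 216.5 163. ] [534.7 204.3] [29.2 16.4] 68.67404174804688
-10 40 2635 [541.3 201.7 197.2] [550.7 227.8 213.2] [534.7 203.7] [53.8 22.4] 73.21095275878906
40 62 8589 [538.1 202.  228.6] [557.5 243.5 235.2] [534.5 203.3] [79.9 27.2] 73.00745391845703
```

View pics/w3.png

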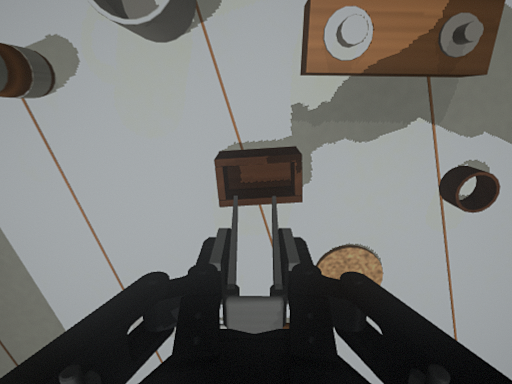

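The tongs came up cleanly: the arms at x≈235 and 275 hang parallel, and the tips are centred under the TCP. The small stopper is at (463,33) and the empty stand at (258,177). I'll move to the stopper and measure it again there from the wrist camera, with the tips kept well above it.

```bash
python3 -m creep '176 10 15 0 0 0 0;176 22 30 0 0 0 0;176 22 30 0 0 0 0;176 22 30 0 0 0 0;176 22 30 0 0 0 0;176 18 25 0 0 0 0;176 10 15 0 0 0 0;176 5 7 0 0 0 0;176 0 0 0 0 0 0;176 0 0 0 0 0 0'
python3 - <<'E'
from h import *
def knob(f,c0,r=30):
    W=world(f); k=W[(np.hypot(W[:,:,0]-c0[0],W[:,:,1]-c0[1])<r)&(W[:,:,2]>48)&(W[:,:,2]<66)]
    if len(k)>5: print(f,len(k),np.median(k,0).round(1),[np.round(x,1) for x in cv2.minEnclosingCircle(k[k[:,2]>np.percentile(k[:,2],90)-4][:,:2].astype(np.float32))])
knob('w3',(607,-8)); knob('w1',(607,-8))
to(607,-8.3,130)
p,d,c=snap('wrist','w4'); knob('w4',(607,-8))
for f in['w1','w3','w4']:
    W=world(f); k=W[(W[:,:,2]>28)&(W[:,:,2]<42)&(np.hypot(W[:,:,0]-621,W[:,:,1]-40)<100)]; r=cv2.minAreaRect(k[:,:2].astype(np.float32)); print(f,r,np.median(k[:,2]))
    k=W[(W[:,:,2]>60)&(W[:,:,2]<76)&(np.hypot(W[:,:,0]-506,W[:,:,1]+203)<40)]
    if len(k)>20: print('jar',cv2.minEnclosingCircle(k[:,:2].astype(np.float32)))
E
```

```text
time_s: 5.83
eef_pos: [603.8, -7.2, 170.7]
tcp_rot: [0.989, -0.146, -0.001, -0.0]
force: [-0.2, 1.3, -0.1]
opening: 26.4
grasp_force: 2.3
w3 438 [607.8  -6.8  56. ] [array([607.7,  -9.4]), np.float64(8.6)]
w1 270 [607.8  -7.1  56.1] [array([607.3,  -9.2]), np.float64(8.6)]
t 5.83 tcp [603.8  -7.2 170.7] ydir -106.75 tilt [-0.002  0.001] delta tool [ 3.5  0.2 40.7]
w4 223 [609.1  -9.8  56.2] [array([608.2,  -9.5]), np.float64(7.9)]
w1 ((622.88427734375, 37.834991455078125), (170.8553009033203, 64.53471374511719), 72.50212860107422) 36.68109343127321
w3 ((620.7446899414062, 38.206817626953125), (171.7170867919922, 60.395050048828125), 72.52460479736328) 36.66560849089507
w4 ((622.958251953125, 38.293113708496094), (170.46127319335938, 64.74968719482422), 72.5122299194336) 36.49405224003621
jar ((507.4393005371094, -204.1763153076172), 18.783227920532227)
```

View pics/w4.png

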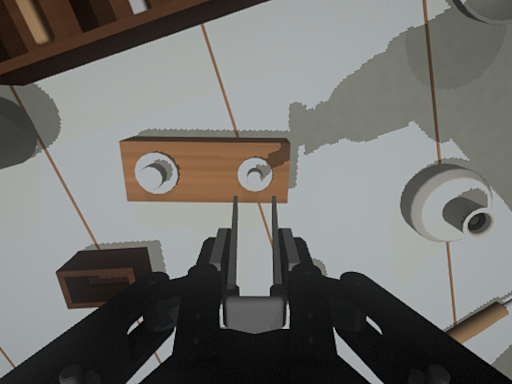

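The small stopper is at (256,173), between the arms at x≈235 and 275. From this view its axis is at about (607.7,-9.3). I'll centre on it and go down in two stages.

```bash
python3 -m creep '176 1.5 1 0 0 0 0;176 0 0 10 0 0 0;176 0 0 10 0 0 0;176 0 0 5 0 0 0;176 0 0 0 0 0 0'
python3 - <<'E'
from h import *
to(607.5,-9.2,100)
p,d,c=snap('wrist','w5'); to(607.5,-9.2,100)
cv2.imwrite('pics/w5c.png',cv2.resize(p[130:340,170:340],None,fx=3,fy=2.8,interpolation=cv2.INTER_CUBIC)[:,:,::-1])
W=world('w5'); t=bot.get_obs()['eef_pos']; z=W[:,:,2]-t[2]; near=np.hypot(W[:,:,0]-t[0],W[:,:,1]-t[1])<40
k=W[near&(W[:,:,2]>48)&(W[:,:,2]<66)]; k=k[k[:,2]>53]; print('knob',len(k),cv2.minEnclosingCircle(k[:,:2].astype(np.float32)))
for a,b in[(-57,-45),(-45,-30)]:
    k=W[near&(z>a)&(z<b)]
    if len(k)>5: print(a,len(k),cv2.minAreaRect(k[:,:2].astype(np.float32)))
E
```

```text
time_s: 6.3
eef_pos: [604.5, -9.4, 144.7]
tcp_rot: [0.989, -0.145, -0.002, 0.0]
force: [-0.1, -0.2, -0.9]
opening: 26.6
grasp_force: 2.3
t 6.3 tcp [604.5  -9.4 144.7] ydir -106.73 tilt [-0.0033 -0.0001] delta tool [ 3.  -1.1 44.6]
t 6.35 tcp [605.   -9.4 145.5] ydir -106.74 tilt [-0.0022  0.0001] delta tool [ 2.4 -1.  45.5]
knob 249 ((608.2980346679688, -9.517102241516113), 7.8123955726623535)
-57 50 ((610.0717163085938, -11.881510734558105), (31.411579132080078, 3.8717637062072754), 72.96147918701172)
-45 97 ((611.0634765625, -11.629695892333984), (29.29584503173828, 10.71401309967041), 56.70889663696289)
```

View pics/w5c.png

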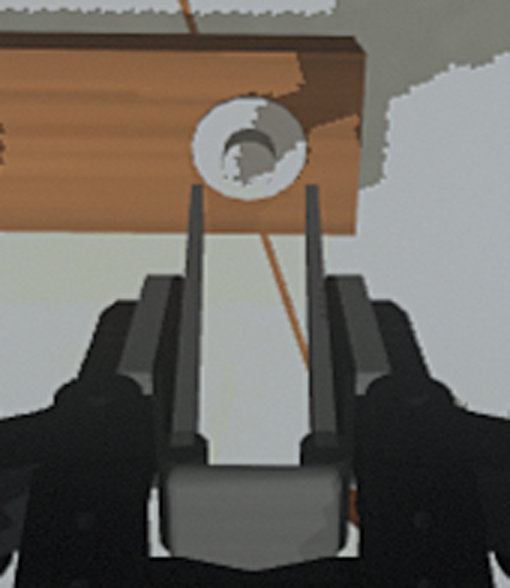

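The tips straddle the stopper, with the knob at (608,-9.5) and the tips at (604.3,-10). I'll shift by (3, -1.5) and go down until the tips touch the flange.

```bash
python3 -m creep '176 3 -1.5 0 0 0 0;176 0 0 10 0 0 0;176 0 0 12 0 0 0;176 0 0 10 0 0 0;176 0 0 5 0 0 0;176 0 0 3 0 0 0;176 0 0 0 0 0 0;176 0 0 0 0 0 0'
python3 - <<'E'
from h import *
to(607.7,-9.3,100)
o=bot.get_obs(); print(o['force'],o['wrist_torque'])
p,d,c=snap('wrist','w6')
cv2.imwrite('pics/w6c.png',cv2.resize(p[130:340,170:340],None,fx=3,fy=2.8,interpolation=cv2.INTER_CUBIC)[:,:,::-1])
E
```

```text
time_s: 7.02
eef_pos: [609.1, -9.1, 106.7]
tcp_rot: [0.989, -0.146, -0.0, -0.0]
force: [-0.3, 0.0, -0.1]
opening: 26.3
grasp_force: 2.3
t 7.02 tcp [609.1  -9.1 106.7] ydir -106.77 tilt [-0.0003  0.0001] delta tool [-1.3  0.6  6.7]
[-0.2739656   0.04437586 -0.10335149] [ 0.02692982 -0.01028265 -0.00128478]
```

View pics/w6c.png

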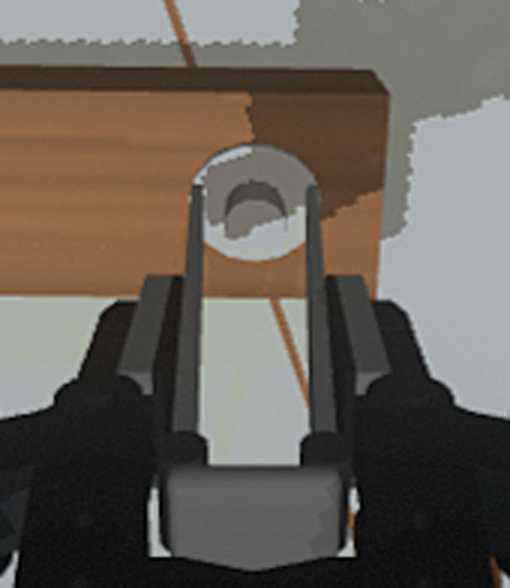

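The knob at (255,215) sits centred between the arms at x≈197 and 313. I'll go the last few millimetres to the flange.

```bash
python3 -m creep '176 0 0 3 0 0 0;176 0 0 2 0 0 0;176 0 0 0 0 0 0;176 0 0 0 0 0 0'; python3 -m creep '176 0 0 1 0 0 0;176 0 0 1 0 0 0;176 0 0 0 0 0 0;176 0 0 0 0 0 0'
```

```text
time_s: 7.4
eef_pos: [609.1, -9.2, 101.8]
tcp_rot: [0.989, -0.146, -0.0, 0.0]
force: [0.1, -1.1, -1.3]
opening: 26.7
grasp_force: 2.3
time_s: 7.73
eef_pos: [609.2, -9.2, 99.9]
tcp_rot: [0.989, -0.146, 0.0, 0.0]
force: [-0.6, -0.4, 0.1]
opening: 26.5
grasp_force: 2.3
```

```bash
python3 -m creep '176 0 0 0.7 0 0 0;176 0 0 0 0 0 0;176 0 0 0 0 0 0';python3 -m creep '176 0 0 0.7 0 0 0;176 0 0 0 0 0 0;176 0 0 0 0 0 0'
```

```text
time_s: 7.98
eef_pos: [609.5, -9.2, 99.5]
tcp_rot: [0.989, -0.146, 0.0, -0.0]
force: [-0.5, -0.4, 3.9]
opening: 26.4
grasp_force: 2.8
time_s: 8.23
eef_pos: [609.6, -9.2, 98.9]
tcp_rot: [0.989, -0.146, 0.001, -0.0]
force: [-1.1, -0.2, 5.2]
opening: 26.8
grasp_force: 3.6
```

Contact came at TCP z≈99.7, as predicted. I'll back off slightly and squeeze.

```bash
python3 -m creep '178 0 0 -0.8 0 0 0;182 0 0 0 0 0 0;186 0 0 0 0 0 0;190 0 0 0 0 0 0;195 0 0 0 0 0 0;205 0 0 0 0 0 0;215 0 0 0 0 0 0;215 0 0 0 0 0 0;215 0 0 0 0 0 0' 30; python3 -m creep '215 0 0 -3 0 0 0;215 0 0 -6 0 0 0;215 0 0 -10 0 0 0;215 0 0 -15 0 0 0;215 0 0 -20 0 0 0;215 0 0 -20 0 0 0;215 0 0 -10 0 0 0;215 0 0 -3 0 0 0;215 0 0 0 0 0 0;215 0 0 0 0 0 0'
python3 - <<'E'
from h import *
to(507,-203.7)
p,d,c=snap('wrist','w7')
cv2.imwrite('pics/w7c.png',cv2.resize(p[100:350,150:360],None,fx=2.4,fy=2.4,interpolation=cv2.INTER_CUBIC)[:,:,::-1])
W=world('w7'); t=bot.get_obs()['eef_pos']; z=W[:,:,2]-t[2]; near=np.hypot(W[:,:,0]-t[0],W[:,:,1]-t[1])<40
for a,b in[(-75,-61),(-61,-50),(-50,-45)]:
    k=W[near&(z>a)&(z<b)]
    if len(k)>5: print(a,b,len(k),k.mean(0).round(1),cv2.minAreaRect(k[:,:2].astype(np.float32)),cv2.minEnclosingCircle(k[:,:2].astype(np.float32)))
E
```

```text
time_s: 8.98
eef_pos: [609.1, -9.2, 99.2]
tcp_rot: [0.989, -0.146, 0.0, 0.0]
force: [0.2, -0.2, 3.6]
opening: 21.1
grasp_force: 29.9
time_s: 9.82
eef_pos: [608.7, -9.3, 185.5]
tcp_rot: [0.989, -0.146, -0.0, 0.0]
force: [-1.0, -0.0, -1.7]
opening: 21.3
grasp_force: 29.6
t 9.82 tcp [608.7  -9.3 185.5] ydir -106.78 tilt [-0.0009 -0.0002] delta tool [-4.120e+01  2.155e+02  1.000e-01]
-75 -61 11 [622.7  -9.6 123.3] ((622.9129638671875, -9.289467811584473), (23.4776611328125, 4.622735023498535), 89.7510986328125) ((620.6015625, -9.279426574707031), 11.738930702209473)
-61 -50 887 [612.6 -11.1 127. ] ((607.9542846679688, -9.58011245727539), (34.59080505371094, 34.91448974609375), 29.379573822021484) ((607.365234375, -9.762306213378906), 18.194896697998047)
-50 -45 72 [613.5 -11.4 137.4] ((610.2710571289062, -11.271419525146484), (20.91678810119629, 15.419973373413086), 83.66803741455078) ((610.2512817382812, -10.187298774719238), 12.056539535522461)
```

View pics/w7c.png

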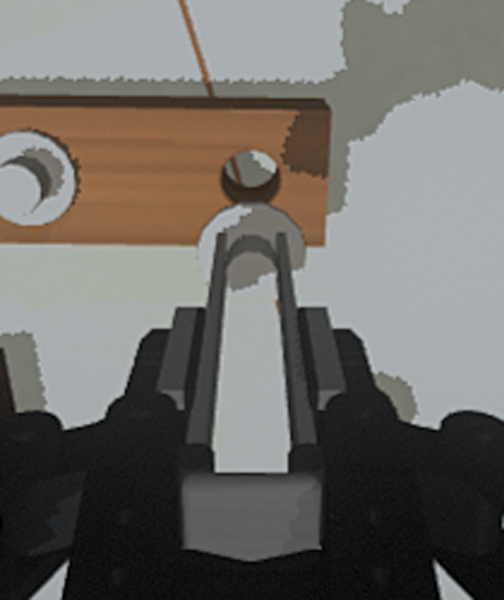

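The stopper is held: the flange at (250,240) in the crop is level and centred between the arms. I'll travel toward the jar and stop short to measure its mouth from the wrist.

```bash
python3 -m creep '215 -5 10 0 0 0 0;215 -6 25 0 0 0 0;215 -6 25 0 0 0 0;215 -6 25 0 0 0 0;215 -6 25 0 0 0 0;215 -6 20 0 0 0 0;215 -5 10 0 0 0 0;215 0 5 0 0 0 0;215 0 0 0 0 0 0;215 0 0 0 0 0 0;215 0 0 0 0 0 0'
python3 - <<'E'
from h import *
to(507.5,-204.2)
p,d,c=snap('wrist','w8')
to(507.5,-204.2)
W=world('w8'); nj=np.hypot(W[:,:,0]-507,W[:,:,1]+204)<60
z=W[:,:,2]
for a,b in[(67,78),(62,78),(25,45)]:
    k=W[nj&(z>a)&(z<b)]
    if len(k)>5: print(a,b,len(k),np.median(k,0).round(1),cv2.minEnclosingCircle(k[:,:2].astype(np.float32)))
t=bot.get_obs()['eef_pos']; z=W[:,:,2]-t[2]; near=np.hypot(W[:,:,0]-t[0],W[:,:,1]-t[1])<40
k=W[near&(z>-61)&(z<-55)]; print(cv2.minEnclosingCircle(k[:,:2].astype(np.float32)),k.mean(0))
cv2.imwrite('pics/w8c.png',cv2.resize(p[90:350,150:420],None,fx=2.3,fy=2.3,interpolation=cv2.INTER_CUBIC)[:,:,::-1])
E
```

```text
time_s: 10.78
eef_pos: [529.7, -134.9, 186.1]
tcp_rot: [0.989, -0.145, 0.0, -0.0]
force: [-1.5, 0.3, -1.3]
opening: 21.4
grasp_force: 29.6
t 10.78 tcp [ 529.7 -134.9  186.1] ydir -106.66 tilt [0.0004 0.0008] delta tool [-1.4 72.7 -0.1]
t 10.83 tcp [ 529.6 -134.9  186.1] ydir -106.65 tilt [0.0003 0.0007] delta tool [-1.4 72.7 -0.1]
67 78 632 [ 505.  -205.5   71.8] ((507.52276611328125, -204.44996643066406), 17.884862899780273)
62 78 943 [ 505.8 -205.3   70.9] ((507.52276611328125, -204.44996643066406), 17.884862899780273)
25 45 3550 [ 520.6 -198.4   37.8] ((507.59173583984375, -204.24232482910156), 43.77665328979492)
((528.7623291015625, -135.14773559570312), 17.908056259155273) [ 533.52306039 -136.67194296  127.36204882]
```

View pics/w8c.png

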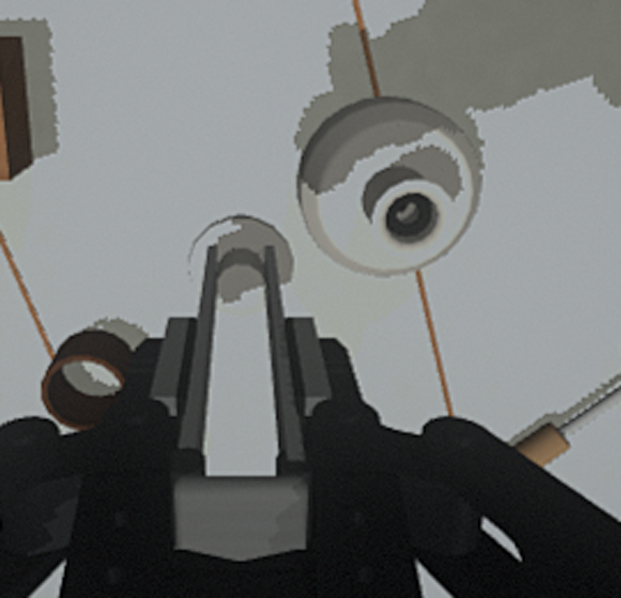

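In the crop the jar mouth is at (410,213). By the wrist camera it lies at (507.5,-204.4), with the held flange at (528.8,-135.1), so I need to move (-0.6, 72.4). That picture was the 11th I viewed, one over the limit of 10. From here I work from numbers only.

```bash
python3 -m creep '215 0 8 0 0 0 0;215 0 16 0 0 0 0;215 0 18 0 0 0 0;215 0 15 0 0 0 0;215 0 10 0 0 0 0;215 -0.6 5.4 0 0 0 0;215 0 0 0 0 0 0;215 0 0 0 0 0 0;215 0 0 0 0 0 0'
python3 - <<'E'
from h import *
to(507.5,-204.4)
p,d,c=snap('wrist','w9')
W=world('w9'); t=bot.get_obs()['eef_pos']; z=W[:,:,2]; r=np.hypot(W[:,:,0]-t[0],W[:,:,1]-t[1])
for a,b in[(25,45),(62,78)]:
    k=W[(r<60)&(z>a)&(z<b)]
    if len(k)>20: print('jar',a,len(k),cv2.minEnclosingCircle(k[:,:2].astype(np.float32)))
z=z-t[2]; k=W[(r<40)&(z>-61)&(z<-56)]; print('flange',len(k),cv2.minEnclosingCircle(k[:,:2].astype(np.float32)))
A=np.c_[k[:,:2]-k[:,:2].mean(0),np.ones(len(k))]; print('slope',np.linalg.lstsq(A,k[:,2],rcond=None)[0])
to(507.5,-204.4)
E
```

```text
time_s: 11.58
eef_pos: [507.9, -204.5, 186.3]
tcp_rot: [0.989, -0.145, 0.0, -0.0]
force: [-0.3, -0.0, -1.2]
opening: 21.0
grasp_force: 29.6
t 11.58 tcp [ 507.9 -204.5  186.3] ydir -106.7 tilt [0.0004 0.0005] delta tool [-0.4  0.1 -0. ]
jar 25 3192 ((507.5657958984375, -204.49179077148438), 43.74315643310547)
jar 62 513 ((507.6819763183594, -204.45150756835938), 17.522846221923828)
flange 787 ((506.69573974609375, -204.72308349609375), 18.13658905029297)
slope [1.82084843e-03 3.93077555e-03 1.27311193e+02]
t 11.63 tcp [ 507.9 -204.4  186.2] ydir -106.68 tilt [0.0003 0.0005] delta tool [-0.4  0.1 -0. ]
```

```bash
python3 -m creep '215 0.7 -0.4 5 0 0 0;215 0 0 6 0 0 0;215 0 0 5 0 0 0;215 0 0 3 0 0 0;215 0 0 0 0 0 0;215 0 0 0 0 0 0'; python3 -m creep '215 0 0 2 0 0 0;215 0 0 2 0 0 0;215 0 0 0 0 0 0;215 0 0 0 0 0 0'; python3 -m creep '215 0 0 1.5 0 0 0;215 0 0 1.5 0 0 0;215 0 0 0 0 0 0;215 0 0 0 0 0 0'
```

```text
time_s: 12.13
eef_pos: [508.2, -205.3, 166.8]
tcp_rot: [0.989, -0.146, -0.0, -0.0]
force: [-0.2, 0.1, -0.2]
opening: 21.7
grasp_force: 29.6
time_s: 12.47
eef_pos: [508.2, -205.4, 163.1]
tcp_rot: [0.989, -0.146, -0.0, 0.0]
force: [-0.6, -0.2, -1.1]
opening: 21.1
grasp_force: 29.6
time_s: 12.8
eef_pos: [508.2, -205.4, 160.1]
tcp_rot: [0.989, -0.146, -0.0, -0.0]
force: [0.6, 0.2, -1.0]
opening: 21.1
grasp_force: 29.6
```

The plug is entering freely. I'll push on in 1 mm steps and read the force after each.

```bash
for i in 1 2 3; do :; done; python3 -m creep '215 0 0 1 0 0 0;215 0 0 1 0 0 0;215 0 0 0 0 0 0'|egrep -v rot; python3 -m creep '215 0 0 1 0 0 0;215 0 0 0 0 0 0;215 0 0 0 0 0 0'|egrep -v rot;python3 -m creep '215 0 0 1 0 0 0;215 0 0 0 0 0 0;215 0 0 0 0 0 0'|egrep -v rot;python3 -m creep '215 0 0 0.7 0 0 0;215 0 0 0 0 0 0;215 0 0 0 0 0 0'|egrep -v rot
```

```text
time_s: 13.05
eef_pos: [508.2, -205.4, 158.0]
force: [0.6, 0.0, -0.1]
opening: 21.5
grasp_force: 29.6
time_s: 13.3
eef_pos: [508.3, -205.3, 157.2]
force: [1.1, 0.5, -1.8]
opening: 21.2
grasp_force: 29.6
time_s: 13.55
eef_pos: [508.4, -205.4, 156.3]
force: [0.3, 0.9, 1.0]
opening: 21.1
grasp_force: 29.7
time_s: 13.8
eef_pos: [508.4, -205.4, 155.6]
force: [-0.4, 0.7, 1.8]
opening: 21.6
grasp_force: 29.8
```

The seal was met at TCP z≈156.8, close to the expected 157.3, and it drags about 3 N. I continue with each typed move run only if the force is still low.

```bash
cat > ok.py <<'E'
from bench import bot
import sys
f=[]
o=bot.get_obs(); print(round(o['time_s'],2),o['eef_pos'].round(1),o['force'].round(1),round(o['opening'],1),round(o['grasp_force'],1)); sys.exit(o['force'][2]>4.5)
E
m='python3 ok.py'
python3 -m creep '215 0 0 0.6 0 0 0;215 0 0 0 0 0 0;215 0 0 0 0 0 0'>/dev/null; $m && python3 -m creep '215 0 0 0.6 0 0 0;215 0 0 0 0 0 0;215 0 0 0 0 0 0'>/dev/null; $m && python3 -m creep '215 0 0 0.6 0 0 0;215 0 0 0 0 0 0;215 0 0 0 0 0 0'>/dev/null; $m && python3 -m creep '215 0 0 0.6 0 0 0;215 0 0 0 0 0 0;215 0 0 0 0 0 0'>/dev/null; $m && python3 -m creep '215 0 0 0.6 0 0 0;215 0 0 0 0 0 0;215 0 0 0 0 0 0'>/dev/null; $m && python3 -m creep '215 0 0 0.6 0 0 0;215 0 0 0 0 0 0;215 0 0 0 0 0 0'>/dev/null; $m
```

```text
14.05 [ 508.4 -205.4  154.9] [-0.4 -0.7  2.6] 21.2 29.8
14.05 [ 508.4 -205.4  154.9] [-0.4 -0.7  2.6] 21.2 29.8
14.05 [ 508.4 -205.4  154.9] [-0.4 -0.7  2.6] 21.2 29.8
14.05 [ 508.4 -205.4  154.9] [-0.4 -0.7  2.6] 21.2 29.8
14.05 [ 508.4 -205.4  154.9] [-0.4 -0.7  2.6] 21.2 29.8
14.05 [ 508.4 -205.4  154.9] [-0.4 -0.7  2.6] 21.2 29.8False
False
False
False
False
False
```

```bash
sed -i 's/sys.exit(\(.*\))/sys.exit(int(\1))/' ok.py
m='python3 ok.py'
python3 -m creep '215 0 0 0.6 0 0 0;215 0 0 0 0 0 0;215 0 0 0 0 0 0'>/dev/null; $m && python3 -m creep '215 0 0 0.6 0 0 0;215 0 0 0 0 0 0;215 0 0 0 0 0 0'>/dev/null && $m && python3 -m creep '215 0 0 0.6 0 0 0;215 0 0 0 0 0 0;215 0 0 0 0 0 0'>/dev/null && $m && python3 -m creep '215 0 0 0.6 0 0 0;215 0 0 0 0 0 0;215 0 0 0 0 0 0'>/dev/null && $m && python3 -m creep '215 0 0 0.6 0 0 0;215 0 0 0 0 0 0;215 0 0 0 0 0 0'>/dev/null && $m && python3 -m creep '215 0 0 0.6 0 0 0;215 0 0 0 0 0 0;215 0 0 0 0 0 0'>/dev/null && $m
```

```text
14.3 [ 508.3 -205.4  154.2] [-0.2  0.9  2.5] 21.1 29.8
14.55 [ 508.3 -205.4  153.7] [0.2 0.6 2.2] 21.4 29.8
14.8 [ 508.3 -205.4  153.1] [0.9 0.4 2.1] 21.4 29.8
15.05 [ 508.3 -205.4  152.4] [ 0.8 -0.1  3.4] 21.7 29.8
15.3 [ 508.3 -205.4  151.9] [0.1 0.3 1.9] 21.3 29.9
15.55 [ 508.3 -205.4  151.2] [0.8 1.2 2.7] 21.5 29.9
```

```bash
m='python3 ok.py'
python3 -m creep '215 0 0 0.7 0 0 0;215 0 0 0 0 0 0;215 0 0 0 0 0 0'>/dev/null; $m && python3 -m creep '215 0 0 0.7 0 0 0;215 0 0 0 0 0 0;215 0 0 0 0 0 0'>/dev/null && $m && python3 -m creep '215 0 0 0.7 0 0 0;215 0 0 0 0 0 0;215 0 0 0 0 0 0'>/dev/null && $m && python3 -m creep '215 0 0 0.7 0 0 0;215 0 0 0 0 0 0;215 0 0 0 0 0 0'>/dev/null && $m && python3 -m creep '215 0 0 0.7 0 0 0;215 0 0 0 0 0 0;215 0 0 0 0 0 0'>/dev/null && $m && python3 -m creep '215 0 0 0.7 0 0 0;215 0 0 0 0 0 0;215 0 0 0 0 0 0'>/dev/null && $m && python3 -m creep '215 0 0 0.7 0 0 0;215 0 0 0 0 0 0;215 0 0 0 0 0 0'>/dev/null && $m && python3 -m creep '215 0 0 0.7 0 0 0;215 0 0 0 0 0 0;215 0 0 0 0 0 0'>/dev/null && $m && python3 -m creep '215 0 0 0.7 0 0 0;215 0 0 0 0 0 0;215 0 0 0 0 0 0'>/dev/null && $m && python3 -m creep '215 0 0 0.7 0 0 0;215 0 0 0 0 0 0;215 0 0 0 0 0 0'>/dev/null && $m
```

```text
15.8 [ 508.3 -205.4  150.5] [0.3 0.4 2.9] 21.2 29.9
16.05 [ 508.3 -205.4  149.8] [0.4 0.8 2.8] 21.4 29.9
16.3 [ 508.3 -205.4  149.1] [0.6 1.1 2.9] 21.3 29.9
16.55 [ 508.3 -205.4  148.5] [0.6 0.9 2.6] 21.5 29.9
16.8 [ 508.3 -205.4  147.7] [0.2 1.  2.4] 21.7 29.9
17.05 [ 508.3 -205.4  147. ] [0.4 1.6 3.2] 21.5 29.9
17.3 [ 508.3 -205.4  146.3] [0.8 1.8 4. ] 21.2 29.9
17.55 [ 508.3 -205.4  145.6] [0.7 2.4 2.6] 20.9 29.9
17.8 [ 508.3 -205.4  144.9] [1.  1.  3.7] 21.6 29.9
18.05 [ 508.3 -205.4  144.2] [0.4 1.3 3. ] 21.4 29.9
```

```bash
m='python3 ok.py'
python3 -m creep '215 0 -0.3 0.7 0 0 0;215 0 0 0 0 0 0;215 0 0 0 0 0 0'>/dev/null; $m && python3 -m creep '215 0 0 0.7 0 0 0;215 0 0 0 0 0 0;215 0 0 0 0 0 0'>/dev/null && $m && python3 -m creep '215 0 0 0.7 0 0 0;215 0 0 0 0 0 0;215 0 0 0 0 0 0'>/dev/null && $m && python3 -m creep '215 0 0 0.7 0 0 0;215 0 0 0 0 0 0;215 0 0 0 0 0 0'>/dev/null && $m && python3 -m creep '215 0 0 0.7 0 0 0;215 0 0 0 0 0 0;215 0 0 0 0 0 0'>/dev/null && $m && python3 -m creep '215 0 0 0.7 0 0 0;215 0 0 0 0 0 0;215 0 0 0 0 0 0'>/dev/null && $m && python3 -m creep '215 0 0 0.7 0 0 0;215 0 0 0 0 0 0;215 0 0 0 0 0 0'>/dev/null && $m && python3 -m creep '215 0 0 0.7 0 0 0;215 0 0 0 0 0 0;215 0 0 0 0 0 0'>/dev/null && $m && python3 -m creep '215 0 0 0.7 0 0 0;215 0 0 0 0 0 0;215 0 0 0 0 0 0'>/dev/null && $m && python3 -m creep '215 0 0 0.7 0 0 0;215 0 0 0 0 0 0;215 0 0 0 0 0 0'>/dev/null && $m
```

```text
18.3 [ 508.3 -205.3  143.5] [0.1 0.5 2.2] 21.5 29.9
18.55 [ 508.3 -205.3  142.8] [ 0.3 -0.   2.9] 21.5 29.9
18.8 [ 508.3 -205.2  142.1] [0.  0.4 2.9] 21.2 29.8
19.05 [ 508.4 -205.2  141.5] [-0.6  0.2  3.1] 21.6 30.0
19.3 [ 508.6 -205.3  141.2] [-1.7  0.9  5.8] 21.6 30.3
```

The stop was met at TCP z≈141.3, which puts the plug about 24 mm below the rim. I'll press in small steps toward about 11 N.

```bash
m='python3 ok.py'
python3 -m creep '215 0 0 0.4 0 0 0;215 0 0 0 0 0 0;215 0 0 0 0 0 0'>/dev/null; $m; python3 -m creep '215 0 0 0.3 0 0 0;215 0 0 0 0 0 0;215 0 0 0 0 0 0'>/dev/null; $m
```

```text
19.55 [ 508.6 -205.2  141. ] [-1.1  0.4  7.8] 21.4 30.4
19.8 [ 508.7 -205.3  140.8] [-1.4  1.2  9.6] 21.3 30.5
```

```bash
m='python3 ok.py'
python3 -m creep '215 0 0 0.4 0 0 0;215 0 0 0 0 0 0;215 0 0 0 0 0 0'>/dev/null; $m; python3 -m creep '215 0 0 0 0 0 0;215 0 0 0 0 0 0;215 0 0 0 0 0 0;215 0 0 0 0 0 0'>/dev/null; $m
```

```text
20.05 [ 508.7 -205.3  140.6] [-1.7  0.2 10.6] 21.1 30.6
20.38 [ 508.7 -205.3  140.6] [-1.2  0.8 10.9] 21.3 30.6
```

```bash
m='python3 ok.py'
python3 -m creep '215 0 0 0.3 0 0 0;215 0 0 0 0 0 0;215 0 0 0 0 0 0;215 0 0 0 0 0 0;215 0 0 0 0 0 0'>/dev/null; $m; python3 -m creep '215 0 0 -0.4 0 0 0;215 0 0 -0.4 0 0 0;215 0 0 -0.4 0 0 0;215 0 0 -0.2 0 0 0;215 0 0 0 0 0 0;205 0 0 0 0 0 0;195 0 0 0 0 0 0;187 0 0 0 0 0 0;180 0 0 0 0 0 0;176 0 0 0 0 0 0;176 0 0 0 0 0 0'; $m
```

```text
20.8 [ 508.8 -205.3  140.4] [-1.5  0.4 12.1] 21.2 30.7
time_s: 21.72
eef_pos: [508.1, -205.0, 140.4]
tcp_rot: [0.989, -0.146, -0.0, -0.0]
force: [0.7, 0.3, -0.2]
opening: 26.5
grasp_force: 1.3
21.72 [ 508.1 -205.   140.4] [ 0.7  0.3 -0.2] 26.5 1.3
```

```bash
python3 -m creep '180 0 0 0 0 0 0;180 0 0 0 0 0 0;180 0 0 -3 0 0 0;180 0 0 -6 0 0 0;180 0 0 -10 0 0 0;180 0 0 -15 0 0 0;180 0 0 -6 0 0 0;180 0 0 0 0 0 0'
python3 - <<'E'
from h import *
p,d,c=snap('wrist','w10'); snap('scene','s10')
W=world('w10'); t=bot.get_obs()['eef_pos']; r=np.hypot(W[:,:,0]-t[0],W[:,:,1]-t[1]); z=W[:,:,2]
print(t)
h,e=np.histogram(z[r<19],np.arange(60,200,4)); print([(int(b),int(a)) for a,b in zip(h,e) if a>3])
zz=z-t[2]; 
for a,b in[(-62,-45),(-45,-25),(35,58)]:
    k=W[(r<30)&(zz>a)&(zz<b)]
    if len(k)>5: print(a,len(k),k[:,2].min(),k[:,2].max(),cv2.minAreaRect(k[:,:2].astype(np.float32)))
W=world('s10'); r=np.hypot(W[:,:,0]-507,W[:,:,1]+205); z=W[:,:,2]
h,e=np.histogram(z[r<20],np.arange(60,250,4)); print([(int(b),int(a)) for a,b in zip(h,e) if a>1])
E
```

```text
time_s: 22.38
eef_pos: [509.6, -205.5, 183.0]
tcp_rot: [0.989, -0.146, 0.002, 0.0]
force: [0.1, -0.8, -0.6]
opening: 25.1
grasp_force: 2.5
[ 508.39403774 -205.26904105  181.05732581]
[(60, 24), (68, 22), (72, 42), (76, 5), (80, 749), (84, 40), (88, 21), (92, 28), (96, 245), (124, 12), (128, 17), (132, 21), (136, 24), (140, 36), (144, 28), (148, 31), (152, 19), (156, 24), (160, 25), (164, 30), (168, 48), (172, 51), (176, 49), (180, 35), (184, 45), (188, 79), (192, 86)]
-62 50 125.34211462867736 135.99647501006947 ((514.3598022460938, -207.65997314453125), (28.697765350341797, 5.939241886138916), 72.84001922607422)
-45 138 136.18385143595583 155.87227101132098 ((509.7485046386719, -205.93560791015625), (28.156639099121094, 16.098209381103516), 72.97142028808594)
35 3437 216.0597037818843 239.05159923175472 ((512.565185546875, -206.45169067382812), (59.81631851196289, 23.963863372802734), 73.7223129272461)
[(60, 13), (64, 13), (68, 19), (72, 8), (76, 12), (80, 41), (84, 12), (88, 6), (92, 3), (96, 14), (120, 4), (124, 11), (128, 14), (132, 9), (136, 14), (140, 12), (144, 17), (148, 7), (152, 14), (156, 13), (160, 10), (164, 11), (168, 11), (172, 15), (176, 7), (180, 7), (184, 7), (188, 11), (192, 11), (196, 10), (200, 14), (204, 10), (208, 7), (212, 11), (216, 12), (220, 4), (224, 10), (228, 11), (232, 9), (236, 9), (240, 3), (244, 7)]
```

The stopper stays in the jar with its flange top at z≈82, so the plug is about 24 mm below the rim, and the tongs came up still in the grip. Now back to the stand.

```bash
python3 -m creep '180 -3 -12 0 0 0 0;180 -6 -25 0 0 0 0;180 -8.3 -34 0 0 0 0;180 -8.3 -34 0 0 0 0;180 -8.3 -34 0 0 0 0;180 -8.3 -34 0 0 0 0;180 -8.3 -34 0 0 0 0;180 -8.3 -34 0 0 0 0;180 -8.3 -34 0 0 0 0' >/dev/null; python3 -m creep '180 -8.3 -34 0 0 0 0;180 -8.3 -34 0 0 0 0;180 -7 -30 0 0 0 0;180 -4 -15 0 0 0 0;180 -1.7 -7.4 0 0 0 0;180 0 0 0 0 0 0;180 0 0 0 0 0 0;180 0 0 0 0 0 0;180 0 0 0 0 0 0'
python3 - <<'E'
from h import *
to(530,201.5,70)
p,d,c=snap('wrist','w11')
W=world('w11'); t=bot.get_obs()['eef_pos']; r=np.hypot(W[:,:,0]-t[0],W[:,:,1]-t[1]); z=W[:,:,2]
k=W[(r<60)&(z>38)&(z<50)]; print('stand',len(k),cv2.minAreaRect(k[:,:2].astype(np.float32)))
zz=z-t[2]
for a,b in[(-62,-45),(-45,-25)]:
    k=W[(r<30)&(zz>a)&(zz<b)]
    if len(k)>5: print(a,len(k),k[:,2].min(),cv2.minAreaRect(k[:,:2].astype(np.float32)))
to(530,201.5,70)
E
```

```text
time_s: 23.98
eef_pos: [530.5, 199.4, 180.6]
tcp_rot: [0.989, -0.147, 0.0, 0.001]
force: [-0.5, 0.2, -0.8]
opening: 24.9
grasp_force: 2.5
t 23.98 tcp [530.5 199.4 180.6] ydir -106.92 tilt [-0.0001 -0.001 ] delta tool [ -1.1  -2.  110.6]
stand 2003 ((530.9841918945312, 200.5111083984375), (88.06844329833984, 52.303462982177734), 76.72965240478516)
-62 68 122.59360453278376 ((536.6444091796875, 195.68283081054688), (28.29186248779297, 12.514917373657227), 47.93130111694336)
-45 134 135.85253556942678 ((530.2284545898438, 198.8928985595703), (27.91568374633789, 16.683441162109375), 73.19938659667969)
t 24.03 tcp [530.5 199.6 180.8] ydir -106.91 tilt [ 0.     -0.0008] delta tool [ -1.1  -1.8 110.8]
```

```bash
python3 -m creep '180 0.3 -1.8 5 0 0 -3.5;180 0 0 15 0 0 0;180 0 0 25 0 0 0;180 0 0 25 0 0 0;180 0 0 20 0 0 0;180 0 0 10 0 0 0;180 0 0 5 0 0 0;180 0 0 3 0 0 0;180 0 0 0 0 0 0;180 0 0 0 0 0 0'; python3 -m creep '180 0 0 1 0 0 0;180 0 0 1 0 0 0;180 0 0 0 0 0 0;180 0 0 0 0 0 0'
```

```text
time_s: 24.87
eef_pos: [531.7, 203.1, 73.8]
tcp_rot: [0.993, -0.116, 0.001, -0.0]
force: [-0.3, 0.1, -1.2]
opening: 25.3
grasp_force: 2.5
time_s: 25.2
eef_pos: [531.1, 203.0, 71.1]
tcp_rot: [0.993, -0.116, 0.0, -0.0]
force: [0.4, 0.1, -0.1]
opening: 25.4
grasp_force: 2.5
```

```bash
m='python3 ok.py'; python3 -m creep '180 0 0 1 0 0 0;180 0 0 1 0 0 0;180 0 0 0 0 0 0;180 0 0 0 0 0 0' >/dev/null; $m;  python3 -m creep '180 0 0 0.8 0 0 0;180 0 0 0 0 0 0;180 0 0 0 0 0 0' >/dev/null; $m && python3 -m creep '180 0 0 0.7 0 0 0;180 0 0 0 0 0 0;180 0 0 0 0 0 0' >/dev/null && $m && python3 -m creep '180 0 0 0.7 0 0 0;180 0 0 0 0 0 0;180 0 0 0 0 0 0' >/dev/null && $m
```

```text
25.53 [530.9 202.9  68.7] [ 0.3 -0.2 -0.7] 24.9 2.5
25.78 [531.  202.9  67.9] [ 0.3  1.2 -0.9] 25.2 2.5
26.03 [531.  202.9  67.2] [-0.6  0.2 -0.9] 25.4 2.5
26.28 [531.  202.9  66.5] [-0.  -0.8 -0.9] 25.3 2.5
```

```bash
m='python3 ok.py'; sed -i 's/>4.5/>1.5/' ok.py; python3 -m creep '180 0 0 0.6 0 0 0;180 0 0 0 0 0 0;180 0 0 0 0 0 0' >/dev/null; $m && python3 -m creep '180 0 0 0.6 0 0 0;180 0 0 0 0 0 0;180 0 0 0 0 0 0' >/dev/null && $m && python3 -m creep '180 0 0 0.6 0 0 0;180 0 0 0 0 0 0;180 0 0 0 0 0 0' >/dev/null && $m && python3 -m creep '180 0 0 0.6 0 0 0;180 0 0 0 0 0 0;180 0 0 0 0 0 0' >/dev/null && $m
python3 - <<'E'
from h import *
p,d,c=snap('wrist','w12')
W=world('w12'); t=bot.get_obs()['eef_pos']; r=np.hypot(W[:,:,0]-531,W[:,:,1]-202); z=W[:,:,2]
k=W[(r<14)&(z>118)&(z<135)]; print(t,'tops',len(k),np.percentile(k[:,2],[50,75,95]))
E
```

```text
26.53 [531.1 202.9  66.1] [-0.7 -0.4  1.4] 24.9 2.5
26.78 [531.3 203.   65.7] [ 0.2 -0.4  4.8] 25.1 3.0
[531.27351657 202.97972776  65.70071455] tops 2190 [124.81481197 125.31363629 125.86586667]
```

The tongs are on the well floor, with their top at 125 mm. I'll open the fingers gradually and withdraw straight up.

```bash
python3 -m creep '176 0 0 -0.5 0 0 0;172 0 0 0 0 0 0;167 0 0 0 0 0 0;160 0 0 0 0 0 0;150 0 0 0 0 0 0;120 0 0 0 0 0 0;80 0 0 0 0 0 0;30 0 0 0 0 0 0;0 0 0 0 0 0 0;0 0 0 0 0 0 0;0 0 0 0 0 0 0'; python3 -m creep '0 0 0 -10 0 0 0;0 0 0 -25 0 0 0;0 0 0 -35 0 0 0;0 0 0 -35 0 0 0;0 0 0 -25 0 0 0;0 0 0 -10 0 0 0;0 0 0 0 0 0 0;0 0 0 0 0 0 0'
python3 - <<'E'
from h import *
for n,f in[('wrist','w13'),('top','t13'),('scene','s13')]:
    snap(n,f)
for f in['w13','t13','s13']:
    W=world(f); z=W[:,:,2]; r=np.hypot(W[:,:,0]-531,W[:,:,1]-202)
    for a,b in[(50,75),(80,110),(118,130)]:
        k=W[(r<40)&(z>a)&(z<b)]
        if len(k)>5: q=cv2.minAreaRect(k[:,:2].astype(np.float32)); print(f,a,len(k),np.round(q[0],1),np.round(q[1],1),round(q[2],1),np.median(k[:,2]).round(1))
    r=np.hypot(W[:,:,0]-507,W[:,:,1]+204)
    for a,b in[(78,88),(92,104)]:
        k=W[(r<30)&(z>a)&(z<b)]
        if len(k)>5: print(f,'stopper',a,len(k),np.median(k[:,2]).round(1),cv2.minEnclosingCircle(k[:,:2].astype(np.float32)))
for nm,c,R,a,b in[('big',(636,87),30,48,66),('ring',(444,-21),40,22,40),('cup',(728,253),60,60,90),('bowl',(722,-264),65,30,50)]:
    for f in['top0','t13']:
        W=world(f); k=W[(np.hypot(W[:,:,0]-c[0],W[:,:,1]-c[1])<R)&(W[:,:,2]>a)&(W[:,:,2]<b)]; print(nm,f,len(k),k.mean(0).round(1) if len(k) else '')
o=bot.get_obs(); print(o['eef_pos'],o['force'],o['opening'],o['time_s'])
E
```

```text
time_s: 27.75
eef_pos: [531.0, 203.0, 65.9]
tcp_rot: [0.993, -0.116, 0.0, -0.0]
force: [-0.4, -0.2, -0.4]
opening: 85.6
grasp_force: 0.0
time_s: 28.42
eef_pos: [530.9, 202.7, 206.0]
tcp_rot: [0.993, -0.116, 0.0, 0.0]
force: [-0.2, 0.2, -0.5]
opening: 85.2
grasp_force: 0.0
w13 50 65 [529.1 195.7] [36.3 15.6] 76.6 61.6
w13 80 88 [529.2 195.9] [30.1 15.6] 77.0 94.6
w13 118 548 [529.1 196.3] [25.4 16.3] 77.7 124.4
t13 stopper 78 178 81.6 ((506.3360900878906, -203.3364715576172), 17.760717391967773)
t13 stopper 92 49 97.0 ((506.32061767578125, -203.35662841796875), 7.696856498718262)
s13 50 55 [528.1 196.6] [36.3 19.6] 78.4 64.4
s13 80 70 [528.4 196.3] [30.5 18.7] 81.5 94.8
s13 118 54 [528.3 197.5] [24.6 18.1] 74.9 123.8
s13 stopper 78 63 81.2 ((508.4638366699219, -204.16387939453125), 17.906208038330078)
s13 stopper 92 19 96.8 ((507.4853515625, -203.66685485839844), 7.522557258605957)
big top0 86 [636.4  87.4  55.5]
big t13 87 [636.5  87.3  55.1]
ring top0 122 [444.4 -20.9  28.6]
ring t13 123 [444.1 -21.   28.8]
cup top0 366 [727.7 253.1  70.7]
cup t13 368 [727.7 253.2  70.7]
bowl top0 446 [ 727.1 -269.9   36.9]
bowl t13 437 [ 727.3 -269.8   37.1]
[530.14531044 202.36794135 204.16463232] [-0.24845399 -0.17312899  0.63664179] 85.23953830361299 28.5667
```

The tongs stand upright in the stand about 5 mm off centre, well within limits. The stopper is concentric and level in the jar, nothing else has moved, and the gripper is clear. I'm handing the job in.

```bash
python3 -c "
from bench import bot
print(bot.close_job())"
```

```text
the job is handed in; nothing more can be done
None
```

Job handed in at about 28.6 s (no verdict shown): the smaller stopper was pressed onto the rubber stop with about 13 N in all, the tongs stand upright in their stand, and the bystanders are unmoved; I viewed 11 pictures, one over the limit of 10.

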